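# Push the parts drawer home past its spring stop

## Robot

A 7-joint arm with a two-finger parallel gripper is mounted at the origin on the work surface. World frame = base frame: x ahead of the robot, y to its left, z up, the work surface at z = 0. Lengths are in m, angles in rad, forces in N, time in s.
With the tool pointing down it reaches from about 0.375 to 0.925 m from the base axis. Payload 3.1 kg.
Tool frame: the origin (TCP) lies at the very end of the fingers, on their centre line; the grasp point (between the pads) lies 19 mm behind it; x points along the fingers, z is the direction in which the jaws open and shut, and the axes are right-handed (so a half turn about x gives the same grasp; the last joint's range is limited). The gripper opens to 85 mm and grips with 20 to 120 N. Pads are 22 mm wide; open, the fingers measure 114 mm over their backs; the gripper's body (76 mm by 85 mm) begins 54 mm behind the grasp point. The pads swing forward as they close: fully open they stand 13 mm farther back than shut.
Start: joints at [-1.249, 0.383, 0.044, 1.598, -0.018, 1.161, -0.05], TCP at [0.265, 0.594, 0.231] pointing down, gripper open.
Joint ranges: [-2.61, 2.61], [-0.41, 2.15], [-1.48, 1.57], [0, 2.5], [-1.57, 4.71], [0.05, 1.97], [-2.85, 2.85]. Speed limits (rad/s): [2.79, 2.79, 3.14, 3.14, 3.14, 3.14, 3.14].

## Interface

Orientations are given as [roll, pitch, yaw] about the fixed x, y, z axes, in that order (R = Rz(yaw) Ry(pitch) Rx(roll)).
In Python, from cell import sensors, imaging, hand_in gives the robot as it stands.
- The arm moves only by the tool arm_command, never from a script. Its argument "deltas" is a list of rows, each an object with "offset": the shift along the tool's x, y, z in m, a list of three; "dr": the turn, a rotation vector about the tool's x, y, z in rad, a list of three. In form: [{"offset": [x, y, z], "dr": [rx, ry, rz]}, ...]. A call has 1 to 8 rows; each row is the pose to reach, as a shift and turn from the pose commanded when the call began, along the tool's axes at that moment; what a row does not reach only later rows make up. A row lasts 1/10 s, in which the tool goes at most 50 mm and 8.59 degrees, less where a joint would pass 70% of its speed; a pose out of reach is approached as far as the arm can. A call with a gripper value outside its range is refused whole. "fingers" is the closure, from 0 (fully open) to 1 (shut), set as the call begins (left out, the last holds). The fingers move at their own pace and stop on an object; the grip force is fixed at half the most. Time passes only in rows, so rows that repeat a pose let the fingers close. It gives the time, the measured TCP pose, the force and the opening at its end, in the units of the state.
- sensors.get_state(): the state, without advancing time (a new reading comes with each control period).
- imaging.capture(name): name is "scene" or "top" or "wrist"; returns the picture (480x640x3 uint8, red, green, blue); there is no depth.
- imaging.camera_model(name): a dict with "vertical_fov" (degrees; the focal length in pixels is half the picture's height over the tangent of half this angle, whatever the lens; pixels are square), "cx", "cy" (the principal point, pixels), "distortion" ([k1, k2, p1, p2, k3] as OpenCV has them; the pictures are not rectified), "R" (3x3) and "t" (3): a world point X has camera coordinates R X + t. Camera axes: x right, y down, z forward; pixel columns grow to the right and rows downward; lengths in m; the calibration is good to about 2 mm. A picture is of the moment at which its call begins: read the wrist's pose just before it. camera_model takes no time and is no camera call; for the wrist camera it gives the pose at the moment of the call.
- hand_in(): hands the job in, once; it reports no verdict.
The state is a dict: "time_s": time; "qpos": joint angles; "qd": joint speeds; "joint_efforts": joint torques, N m; "eef_pos": TCP position; "orientation": TCP orientation; "force": force on the tool from outside, world axes, zero at the start; "wrist_torque": the same for the moment, N m; "width": finger opening in m.
Only numpy, scipy, OpenCV 4.12 (cv2) and the standard library are available. Lean on these libraries where they do the work, as an engineer would, in place of code of your own. Each camera call takes 0.05 s, during which the arm holds its last target. There are 200 camera calls.

## Task

The small-parts drawer stands in its bench cradle, held back by two spring stop pins. With the fingertips press the steel press bar behind the drawer down and, keeping it down, push the drawer along the cradle past the pins until it is fully home against the back stop; only then let the bar spring up so that the pins lock the drawer in, and come away. Do not lift or tip the drawer, and leave the things lying around it undisturbed.

Things in the scene. Friction and masses are not known exactly. Their poses are not given: they have to be found in the camera images.
- cradle: Fixed low grey steel cradle, 260 mm long (its x) x 160 mm wide. Origin: middle of its underside, on the bench. The drawer slides along its +x on two rails (36 mm high, |y| 36 to 50 mm) between thin fences (|y| 52 to 55 mm, 46 mm high) up to a back stop, a plate 110 mm wide and 63 mm high with its near face at x=+115 mm. The press bar lies between the rails.
- stop_bar (a joint): Travel of the sprung press bar and its two stop pins, straight down: 0 = up, 0.013 m = fully down on its limit. About 3 N starts it, 7 N holds it fully down; let go, it springs up. Pressed less than 0.007 m the pins block the drawer's ears; pressed further, they pass under them.
- press_end (a point): Middle of the free end (dark cross lines) on top of the press bar, at cradle x=-105 mm, y=0, 33 mm above the bench when up; moves down with the bar. The flat, polished, slippery steel bar, 56 mm wide, runs from cradle x=-125 mm to +65 mm, on under the drawer, so it can be held down anywhere behind the drawer while the fingertip slides along it.
- pin_left (a point): Centre of the top of the stop pin on the cradle's +y side: cradle x=+61 mm, y=+63 mm, 55 mm above the bench when up; moves down with the bar. 10 mm across, in a fixed sleeve 18 mm across and 40 mm high. The other pin is its mirror image at y=-63 mm.
- drawer: Loose open drawer of smoky plastic holding screws, 110 mm long (x) x 100 mm wide x 32 mm high, 0.35 kg. Origin: middle of its underside, 36 mm above the bench; axes along the cradle's. An ear sticks out 22 mm from each side (drawer x +10 to +30 mm, 48 to 56 mm above the bench). It starts at cradle x -9 to +21 mm, ears before the pins; home is x=+60 mm, ears 4 mm past the pins.
- drawer_front (a point): Centre of the drawer's flat labelled face, the one to push towards cradle +x: drawer x=-55 mm, 52 mm above the bench. The face is 100 mm wide, from 36 to 68 mm above the bench.
- jar: Bystander: closed jar 44 mm across, 55 mm tall, origin at its underside.
- tin: Bystander: open steel cup 56 mm across, 50 mm tall, origin at its underside.
- collar: Bystander: dark steel ring 52 mm across, 24 mm tall, origin at its underside.
- wrench: Bystander: wrench 150 mm long lying along its x.
- screwdriver: Bystander: screwdriver 190 mm long lying along its x.
- spare: Bystander: empty spare drawer 110 x 70 x 36 mm, origin at its underside.
Things that resemble listed ones, but are neither listed nor needed, are in the scene too. Leave any pink look-alike of the drawer alone.

How it is judged:
On the way, in this order (a step that is already met when the one before it is completed fails the run):
1. the fingers hold the press bar down (more than 7 mm) while the drawer is still before the pins (value of joint stop_bar above 0.007 m and contact force between the fingers and cradle above 0.5 N and x of drawer in the frame of cradle below 0.03 m), for 0.1 s.
2. the drawer is home (within 4 mm of the back stop) with the bar still held down by the fingers (value of joint stop_bar above 0.006 m and contact force between the fingers and cradle above 0.5 N and x of drawer in the frame of cradle above 0.056 m), for 0.1 s.
At the end, for the whole second after the job is handed in: The drawer rests level and at rest on the rails within 4 mm of the back stop, and the press bar is up again (within 2 mm), its pins behind the drawer's ears (x of drawer in the frame of cradle between 0.056 and 0.063 m and y of drawer in the frame of cradle between -0.005 and 0.005 m and z of drawer in the frame of cradle between 0.032 and 0.04 m and angle between the x axis of drawer and the x axis of cradle, either way round below 0.07 rad and angle between drawer's own z axis and vertical below 0.06 rad and value of joint stop_bar below 0.002 m and linear speed of drawer below 0.01 m/s); the robot touches nothing.
It fails at once if the drawer is lifted more than 10 mm off the rails (z of drawer in the frame of cradle above 0.046 m).
It fails at once if the drawer is tipped by more than about 10 degrees (angle between drawer's own z axis and vertical above 0.18 rad).
It fails at once if a thing lying around is moved by more than 20 mm (distance of any of jar, tin, collar, wrench, screwdriver, spare from where it was at the start of the episode above 0.02 m).
It also fails if it takes over 35 s, if anything falls off the work surface, if the arm or the gripper's body presses on something with over 40 N, if the wrist force passes 120 N, or if a joint passes its speed limit or range.

## Working session

There is one attempt and no reset: what is moved stays moved. The work goes in short steps, Python scripts to look and compute and a tool call to move; the robot and the scene stay as the last step left them, time stands still between calls to the robot, and variables do not carry over. Pictures are saved under pics/ and viewed, about 8 in all and at most 12, crops included, and the job is handed in when it is done.

Besides the shell and the picture viewer there is one more tool, called after "Emit:" in YAML: its name, and indented under it one key for each argument. arm_command: Moves the arm, as the interface text tells. Its arguments: {"type":"object","properties":{"deltas":{"type":"array","items":{"type":"object","properties":{"offset":{"type":"array","items":{"type":"number"}},"dr":{"type":"array","items":{"type":"number"}}}}},"fingers":{"type":"number"}},"required":["deltas"]}

```bash
mkdir -p pics; ls; python3 - <<'E'
from cell import sensors, imaging
import cv2
s=sensors.get_state(); print(s)
for n in ("top","scene"):
    p=imaging.capture(n); cv2.imwrite(f"pics/{n}0.png",p[:,:,::-1]); m=imaging.camera_model(n); print(n,m)
E
```

```text
pics
{'time_s': 0.0, 'qpos': array([-1.24880393,  0.38382324,  0.04383463,  1.59958501, -0.01791814,
        1.16120553, -0.04985788]), 'qd': array([ 0.00026091,  0.00263903, -0.00048088, -0.00013139, -0.00016229,
       -0.00018034, -0.00023461]), 'joint_efforts': array([ 1.20651193e-04, -4.33458638e+01,  1.02464497e+00, -2.49512368e+01,
        1.06143829e-02,  1.12056040e-02,  1.12856080e-05]), 'eef_pos': array([0.26453547, 0.59269571, 0.22988966]), 'orientation': array([-3.09436293,  1.56816766, -1.94324518]), 'force': array([0.27724957, 0.85965877, 0.6927393 ]), 'wrist_torque': array([ 0.01328165, -0.05709256,  0.01259432]), 'width': 0.08511157912934031}
top {'vertical_fov': 50.01822068962473, 'cx': 315.61231053905055, 'cy': 239.66977087415563, 'distortion': array([-0.10665046,  0.        ,  0.        ,  0.        ,  0.        ]), 'R': array([[-2.21386006e-03, -9.99829039e-01,  1.83573146e-02],
       [-9.86743177e-01, -7.94789472e-04, -1.62287621e-01],
       [ 1.62274466e-01, -1.84732370e-02, -9.86572723e-01]]), 't': array([0.03015645, 0.55052375, 0.9220131 ])}
scene {'vertical_fov': 53.37675261329409, 'cx': 309.73428623399633, 'cy': 239.5221675810895, 'distortion': array([-0.07170202,  0.        ,  0.        ,  0.        ,  0.        ]), 'R': array([[ 0.66158889,  0.74977041, -0.0120195 ],
       [ 0.47319179, -0.42986624, -0.7689633 ],
       [-0.5817127 ,  0.50305005, -0.63917993]]), 't': array([-0.39798829, -0.16338662,  1.22139808])}
```

View pics/top0.png

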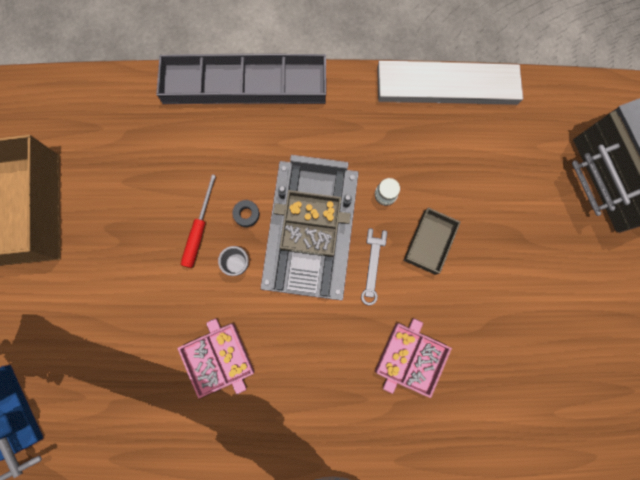

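View pics/scene0.png

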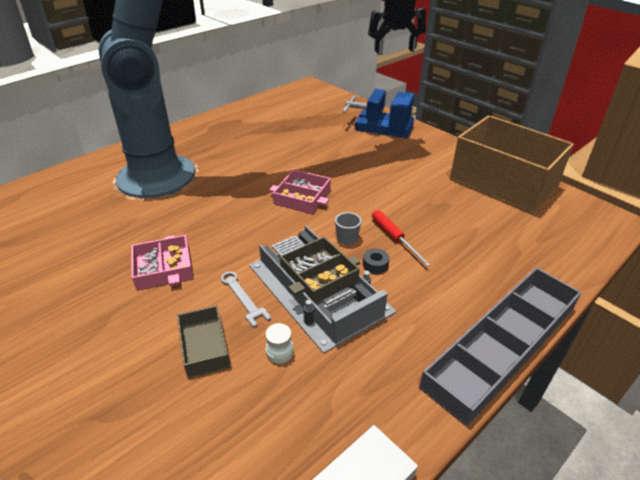

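Top view: the cradle runs from about (303,297) at the near end to (320,160) at the back stop, with the drawer at (310,225) and the pins at (282,194) and (347,201). I'll zoom in to pick points.

```bash
python3 - <<'E'
import cv2
p=cv2.imread("pics/top0.png")[145:310,245:375]
cv2.imwrite("pics/topz.png",cv2.resize(p,None,fx=3.6,fy=3.6,interpolation=cv2.INTER_CUBIC))
E
```

```text
(no output)
```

View pics/topz.png

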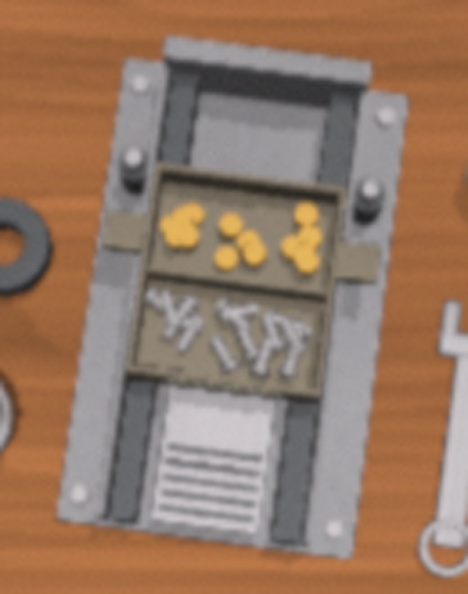

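Zoomed crop: the pins are at (133,156) and (371,188). The plate corners are (58,517), (352,556), (408,95) and (126,58). The top edge of the drawer face runs (127,375) to (322,397), and the bar end is at (155,525) to (258,532).

```bash
cat > h.py <<'E'
import numpy as np, cv2
from cell import sensors, imaging
from scipy.spatial.transform import Rotation as Ro
def cast(m,px,z,wh=(640,480)):
    f=240/np.tan(np.radians(m["vertical_fov"]/2)); K=np.array([[f,0,m["cx"]],[0,f,m["cy"]],[0,0,1]])
    u=cv2.undistortPoints(np.array(px,float).reshape(-1,1,2),K,np.array(m["distortion"])).reshape(-1,2)
    d=np.c_[u,np.ones(len(u))]@m["R"]; c=-m["R"].T@m["t"]
    return c+d*((np.array(z,float)-c[2])/d[:,2])[:,None]
def fit(local,world):
    l=np.array(local,float); w=world[:,:2]; lc=l.mean(0); wc=w.mean(0)
    a,b=l-lc,w-wc; th=np.arctan2((a[:,0]*b[:,1]-a[:,1]*b[:,0]).sum(),(a*b).sum())
    R=np.array([[np.cos(th),-np.sin(th)],[np.sin(th),np.cos(th)]]); o=wc-R@lc
    return o,th,((w-o)@R-l)
E
python3 - <<'E'
from h import *
np.set_printoptions(precision=4,suppress=True)
m=imaging.camera_model("top")
z=[(133,156),(371,188),(58,517),(352,556),(408,95),(126,58),(155,525),(258,532)]
h=[.055,.055,.004,.004,.004,.004,.033,.033]
l=[(.061,.063),(.061,-.063),(-.13,.08),(-.13,-.08),(.13,-.08),(.13,.08),(-.125,.028),(-.125,-.028)]
w=cast(m,np.array(z)/3.6+[245,145],h)
o,th,r=fit(l,w); print(o,th,np.degrees(th)); print(r*1000)
R=np.array([[np.cos(th),-np.sin(th)],[np.sin(th),np.cos(th)]])
df=cast(m,np.array([(127,375),(322,397)])/3.6+[245,145],[.068]*2)
print("drawer face local",(df[:,:2]-o)@R)
s=sensors.get_state(); T=Ro.from_euler("xyz",s["orientation"]).as_matrix(); print(T)
# target: tool x down, tool z along +-cradle y
y=np.array([-np.sin(th),np.cos(th),0]); 
for sg in (1,-1):
    zt=sg*y; xt=np.array([0,0,-1.]); G=np.c_[xt,np.cross(zt,xt),zt]; print(sg,"dr",Ro.from_matrix(T.T@G).as_rotvec())
    p=np.r_[o+R@[-.09,0],.12]; print("above",p,"offset",T.T@(p-s["eef_pos"]))
E
```

```text
[0.5784 0.0386] -0.1303704565661876 -7.46967693443616
[[ 0.0406  0.2701]
 [-0.5734  0.2151]
 [ 1.5978 -0.2243]
 [ 1.3029  0.888 ]
 [-0.4374  0.3151]
 [-0.1418 -0.6848]
 [-2.5593 -1.5959]
 [ 0.7707  0.8166]]
drawer face local [[-0.0562  0.0493]
 [-0.0545 -0.0502]]
[[-0.0009 -0.9132  0.4075]
 [-0.0023  0.4075  0.9132]
 [-1.     -0.0001 -0.0025]]
1 dr [-0.2893 -0.0025 -0.0002]
above [0.4892 0.0503 0.12  ] offset [ 0.111  -0.4262 -0.4036]
-1 dr [ 2.8523 -0.0003  0.0035]
above [0.4892 0.0503 0.12  ] offset [ 0.111  -0.4262 -0.4036]
```

Emit:
arm_command:
  deltas:
    - {"offset":[0,-0.02,-0.02],"dr":[-0.03,0,0]}
    - {"offset":[0,-0.05,-0.05],"dr":[-0.07,0,0]}
    - {"offset":[0,-0.08,-0.08],"dr":[-0.12,0,0]}
    - {"offset":[0,-0.11,-0.11],"dr":[-0.16,0,0]}
    - {"offset":[0,-0.14,-0.14],"dr":[-0.2,0,0]}
    - {"offset":[0,-0.17,-0.165],"dr":[-0.24,0,0]}
    - {"offset":[0,-0.2,-0.19],"dr":[-0.289,-0.002,0]}
    - {"offset":[0,-0.22,-0.21],"dr":[-0.289,-0.002,0]}
  fingers: 1

```text
time_s: 0.9
eef_pos: [0.3814, 0.3088, 0.2309]
orientation: [-0.394, 1.57, 1.043]
force: [1.0, 0.5, 0.1]
width: -0.0
```

```bash
cat >> h.py <<'E'
O=np.array([.5784,.0386]); TH=-.1304
R2=np.array([[np.cos(TH),-np.sin(TH)],[np.sin(TH),np.cos(TH)]])
def goto(x,y,z):
    s=sensors.get_state(); T=Ro.from_euler("xyz",s["orientation"]).as_matrix()
    G=np.c_[[0,0,-1.],[-np.cos(TH),-np.sin(TH),0],[-np.sin(TH),np.cos(TH),0]]
    p=np.r_[O+R2@[x,y],z]
    np.set_printoptions(precision=4,suppress=True)
    print("t",s["time_s"],"local",(s["eef_pos"][:2]-O)@R2,s["eef_pos"][2],"F",s["force"],"w",s["width"])
    print("offset",T.T@(p-s["eef_pos"]),"dr",Ro.from_matrix(T.T@G).as_rotvec())
E
python3 -c "
from h import *
goto(-.095,0,.12)"
```

```text
t 0.9 local [-0.2305  0.2423] 0.23086029408431874 F [0.9617 0.5328 0.0648] w -2.5455965499454953e-06
offset [ 0.1107 -0.1361 -0.242 ] dr [-0.0028  0.0007  0.0003]
```

Emit:
arm_command:
  deltas:
    - {"offset":[0,-0.017,-0.03],"dr":[0,0,0]}
    - {"offset":[0.01,-0.034,-0.06],"dr":[0,0,0]}
    - {"offset":[0.02,-0.051,-0.09],"dr":[0,0,0]}
    - {"offset":[0.035,-0.07,-0.125],"dr":[0,0,0]}
    - {"offset":[0.05,-0.09,-0.16],"dr":[0,0,0]}
    - {"offset":[0.07,-0.11,-0.195],"dr":[0,0,0]}
    - {"offset":[0.09,-0.126,-0.225],"dr":[0,0,0]}
    - {"offset":[0.11,-0.136,-0.242],"dr":[0,0,0]}

```text
time_s: 1.7
eef_pos: [0.484, 0.051, 0.1201]
orientation: [-0.731, 1.57, 0.705]
force: [0.3, 0.5, -0.9]
width: -0.0002
```

Emit:
arm_command:
  deltas:
    - {"offset":[0,0,0],"dr":[0,0,0]}
    - {"offset":[0,0,0],"dr":[0,0,0]}

```text
time_s: 1.9
eef_pos: [0.4829, 0.0546, 0.1203]
orientation: [0.851, 1.569, 2.29]
force: [0.3, -0.0, 0.2]
width: -0.0003
```

```bash
python3 -c "
from h import *
goto(-.095,0,.04)
a=imaging.capture('top')[135:325,235:385];b=imaging.capture('wrist');print(imaging.camera_model('wrist')['t'])
a=cv2.resize(a,None,fx=2,fy=2,interpolation=cv2.INTER_CUBIC);b=cv2.resize(b,(480,360));c=np.zeros((380,780,3),np.uint8);c[:,:300]=a;c[:360,300:]=b
cv2.imwrite('pics/c1.png',c[:,:,::-1])"
```

```text
t 1.9 local [-0.0968  0.0034] 0.12027653988420209 F [ 0.3397 -0.0411  0.1869] w -0.00025463264094835995
offset [ 0.0803 -0.0019 -0.0035] dr [-0.0014  0.0014 -0.0016]
[-0.1171 -0.4555  0.1298]
```

View pics/c1.png

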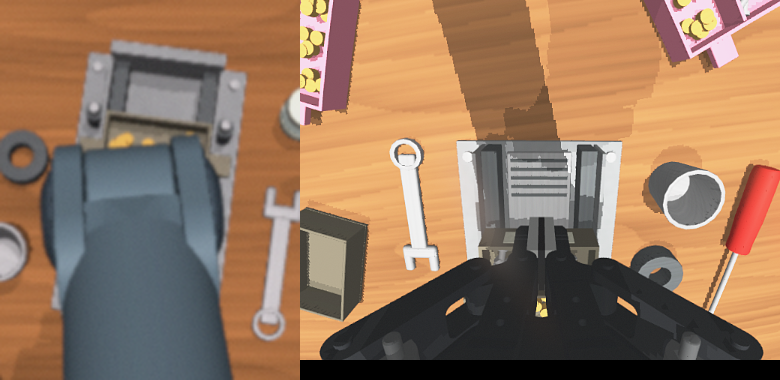

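The wrist view shows the shut fingers at about x=542, centred over the press bar (near-end corners about (506,152) and (573,152)). The bystanders are well clear. I'll cross-check the cradle pose with this view.

```bash
python3 -c "
from h import *
m=imaging.camera_model('wrist')
px=np.array([(506,152),(573,152),(458,141),(622,141)],float);px[:,0]-=300;px*=4/3
print((cast(m,px,[.033,.033,.004,.004])[:,:2]-O)@R2, -m['R'].T@m['t'])
goto(-.095,0,.04)"
```

```text
[[-0.12412002 -0.02551301]
 [-0.1242166   0.03205077]
 [-0.12854897 -0.07496813]
 [-0.12884018  0.08249772]] [0.40559387 0.06487437 0.26325996]
t 2.0 local [-0.0961  0.0053] 0.12142055397408259 F [0.5146 0.4443 0.2984] w 3.74357375429136e-05
offset [ 0.0814 -0.0011 -0.0055] dr [0.0018 0.0031 0.0009]
```

Emit:
arm_command:
  deltas:
    - {"offset":[0.02,0,-0.002],"dr":[0,0,0]}
    - {"offset":[0.045,0,-0.002],"dr":[0,0,0]}
    - {"offset":[0.065,0,-0.002],"dr":[0,0,0]}
    - {"offset":[0.08,0,-0.002],"dr":[0,0,0]}
    - {"offset":[0.08,0,-0.002],"dr":[0,0,0]}

```text
time_s: 2.5
eef_pos: [0.4818, 0.0546, 0.0399]
orientation: [1.003, 1.568, 2.446]
force: [-0.5, -0.6, -0.0]
width: 0.0002
```

```bash
python3 -c "
from h import *
goto(-.095,0.001,.02)"
```

```text
t 2.5 local [-0.0978  0.0033] 0.03986180268019445 F [-0.454  -0.5654 -0.0032] w 0.00018828703830685244
offset [ 0.0198 -0.0029 -0.0024] dr [ 0.0029  0.0017 -0.0027]
```

Now press down slowly.

Emit:
arm_command:
  deltas:
    - {"offset":[0.004,0,-0.002],"dr":[0,0,0]}
    - {"offset":[0.008,0,-0.002],"dr":[0,0,0]}
    - {"offset":[0.012,0,-0.002],"dr":[0,0,0]}
    - {"offset":[0.016,0,-0.002],"dr":[0,0,0]}
    - {"offset":[0.018,0,-0.002],"dr":[0,0,0]}
    - {"offset":[0.018,0,-0.002],"dr":[0,0,0]}

```text
time_s: 3.1
eef_pos: [0.4843, 0.0515, 0.0234]
orientation: [-0.605, 1.567, 0.835]
force: [0.6, 0.5, 5.3]
width: 0.0002
```

```bash
python3 -c "
from h import *
goto(-.095,0.001,.02)"
```

```text
t 3.1 local [-0.095   0.0005] 0.023427942518220977 F [0.5757 0.512  5.3486] w 0.00019987656247163563
offset [0.0034 0.     0.0005] dr [-0.0002  0.0031  0.0021]
```

Emit:
arm_command:
  deltas:
    - {"offset":[0.002,0,0],"dr":[0,0,0]}
    - {"offset":[0.003,0,0],"dr":[0,0,0]}
    - {"offset":[0.003,0,0],"dr":[0,0,0]}

```text
time_s: 3.4
eef_pos: [0.4843, 0.0515, 0.0206]
orientation: [-0.577, 1.567, 0.863]
force: [-0.9, 0.6, 7.0]
width: 0.0001
```

```bash
python3 -c "
from h import *
goto(-.095,0.001,.02)"
```

```text
t 3.4 local [-0.095   0.0005] 0.02062333196133858 F [-0.9026  0.5639  7.0093] w 0.00011249097697042732
offset [0.0006 0.     0.0005] dr [-0.0003  0.0032  0.0021]
```

Emit:
arm_command:
  deltas:
    - {"offset":[0.001,-0.004,0],"dr":[0,0,0]}
    - {"offset":[0.001,-0.009,0],"dr":[0,0,0]}
    - {"offset":[0.001,-0.014,0],"dr":[0,0,0]}
    - {"offset":[0.001,-0.019,0],"dr":[0,0,0]}
    - {"offset":[0.001,-0.024,0],"dr":[0,0,0]}
    - {"offset":[0.001,-0.029,0],"dr":[0,0,0]}
    - {"offset":[0.001,-0.034,0],"dr":[0,0,0]}
    - {"offset":[0.001,-0.039,0],"dr":[0,0,0]}

```text
time_s: 4.2
eef_pos: [0.5173, 0.0469, 0.0199]
orientation: [1.309, 1.559, 2.75]
force: [-13.0, 1.7, 23.5]
width: 0.0001
```

```bash
python3 -c "
from h import *
goto(-.006,0.001,.02)
b=imaging.capture('top')[135:325,235:385]; s=imaging.capture('scene')[210:360,230:410]
c=np.zeros((400,780,3),np.uint8);c[:380,:300]=cv2.resize(b,(300,380));c[:,300:]=cv2.resize(s,(480,400))
cv2.imwrite('pics/c2.png',c[:,:,::-1])"
```

```text
t 4.2 local [-0.0617  0.0003] 0.019931641288191155 F [-12.9561   1.7182  23.5238] w 0.00014496603467799844
offset [-0.0007 -0.0557  0.0007] dr [ 0.      0.0031 -0.0114]
```

View pics/c2.png

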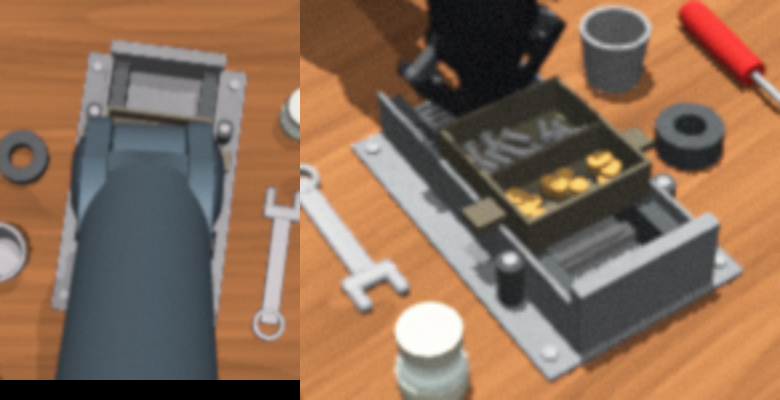

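The scene view shows the fingers against the drawer's face, with the ears (right one at (485,212)) still short of the pins (right pin at (510,262)). The drawer is level. The forces are higher than they should be (23 N down, 13 N along), so I'll ease the vertical press.

Emit:
arm_command:
  deltas:
    - {"offset":[-0.001,0,0],"dr":[0,0,0]}
    - {"offset":[-0.001,0,0],"dr":[0,0,0]}

```text
time_s: 4.5
eef_pos: [0.5193, 0.0466, 0.0201]
orientation: [1.115, 1.565, 2.555]
force: [-5.9, 1.6, 11.2]
width: -0.0003
```

```bash
python3 -c "
from h import *
goto(-.006,0.001,.02)"
```

```text
t 4.5 local [-0.0597  0.0002] 0.020101080461498635 F [-5.8783  1.6385 11.1713] w -0.00034628284829382196
offset [-0.0002 -0.0537  0.0008] dr [ 0.      0.0026 -0.0054]
```

The horizontal force scales with the vertical one, so it's sliding friction. I'll keep the press light and continue.

Emit:
arm_command:
  deltas:
    - {"offset":[-0.0003,-0.004,0],"dr":[0,0,0]}
    - {"offset":[-0.0003,-0.008,0],"dr":[0,0,0]}
    - {"offset":[-0.0003,-0.012,0],"dr":[0,0,0]}
    - {"offset":[-0.0003,-0.016,0],"dr":[0,0,0]}
    - {"offset":[-0.0003,-0.02,0],"dr":[0,0,0]}

```text
time_s: 5.0
eef_pos: [0.5378, 0.0438, 0.0201]
orientation: [1.321, 1.562, 2.761]
force: [-7.8, 1.3, 11.8]
width: 0.0
```

```bash
python3 -c "
from h import *
goto(-.006,0.001,.02)"
```

```text
t 5.0 local [-0.0409 -0.0001] 0.020113426708184445 F [-7.8403  1.254  11.7572] w 1.0004377401138852e-06
offset [-0.0002 -0.0349  0.0011] dr [ 0.      0.0022 -0.0086]
```

Emit:
arm_command:
  deltas:
    - {"offset":[0,-0.004,0],"dr":[0,0,0]}
    - {"offset":[0,-0.008,0],"dr":[0,0,0]}
    - {"offset":[0,-0.012,0],"dr":[0,0,0]}
    - {"offset":[0,-0.016,0],"dr":[0,0,0]}
    - {"offset":[0,-0.02,0],"dr":[0,0,0]}
    - {"offset":[0,-0.02,0],"dr":[0,0,0]}

```text
time_s: 5.6
eef_pos: [0.5593, 0.041, 0.0202]
orientation: [1.16, 1.565, 2.6]
force: [-5.1, 0.5, 8.5]
width: -0.0
```

```bash
python3 -c "
from h import *
goto(-.006,0.001,.02)
s=imaging.capture('scene')[210:360,230:410]
cv2.imwrite('pics/c3.png',cv2.resize(s,(720,600))[:,:,::-1])"
```

```text
t 5.6 local [-0.0193 -0.0001] 0.02015671440170047 F [-5.1312  0.4804  8.5356] w -3.862082599550949e-05
offset [ 0.0001 -0.0133  0.0011] dr [-0.0002  0.0022 -0.005 ]
```

View pics/c3.png

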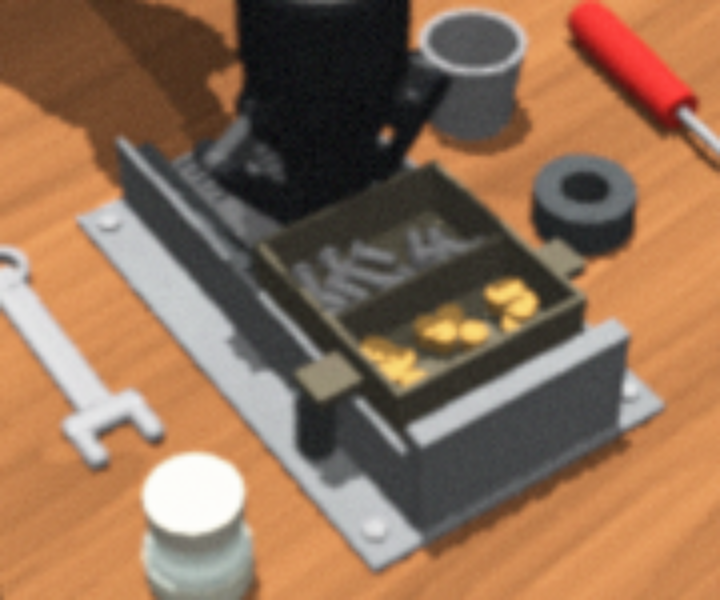

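The pins have gone under the ears (ear at (328,378) over the sleeve at (315,425)), with roughly 13 mm to go to the back stop at (510,385).

Emit:
arm_command:
  deltas:
    - {"offset":[0,-0.004,0],"dr":[0,0,0]}
    - {"offset":[0,-0.007,0],"dr":[0,0,0]}
    - {"offset":[0,-0.01,0],"dr":[0,0,0]}
    - {"offset":[0,-0.012,0],"dr":[0,0,0]}
    - {"offset":[0,-0.012,0],"dr":[0,0,0]}

```text
time_s: 6.15
eef_pos: [0.5708, 0.0395, 0.0202]
orientation: [1.21, 1.565, 2.65]
force: [-5.7, 0.6, 9.0]
width: -0.0003
```

```bash
python3 -c "
from h import *
goto(-.006,0.001,.02)"
```

```text
t 6.15 local [-0.0077 -0.0001] 0.020157389532739586 F [-5.7317  0.6147  9.0241] w -0.0002502959940339035
offset [ 0.0002 -0.0017  0.0011] dr [-0.0002  0.0022 -0.0058]
```

Not yet against the stop; a few mm more until the force rises.

Emit:
arm_command:
  deltas:
    - {"offset":[0,-0.002,0],"dr":[0,0,0]}
    - {"offset":[0,-0.004,0],"dr":[0,0,0]}
    - {"offset":[0,-0.004,0],"dr":[0,0,0]}

```text
time_s: 6.45
eef_pos: [0.5707, 0.0395, 0.0201]
orientation: [1.413, 1.556, 2.853]
force: [-15.6, 1.3, 18.2]
width: 0.0002
```

```bash
python3 -c "
from h import *
goto(-.006,0.001,.02)"
```

```text
t 6.45 local [-0.0077 -0.0001] 0.020074193396624036 F [-15.6017   1.269   18.1706] w 0.00020256546584341051
offset [ 0.0001 -0.0017  0.0011] dr [-0.0004  0.0023 -0.0146]
```

It didn't advance and the force rose, which suggests contact with the back stop. I'll check before releasing.

```bash
python3 -c "
from h import *
s=imaging.capture('scene')[210:360,230:410]
cv2.imwrite('pics/c4.png',cv2.resize(s,(720,600),interpolation=cv2.INTER_CUBIC)[:,:,::-1])"
```

```text
(no output)
```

View pics/c4.png

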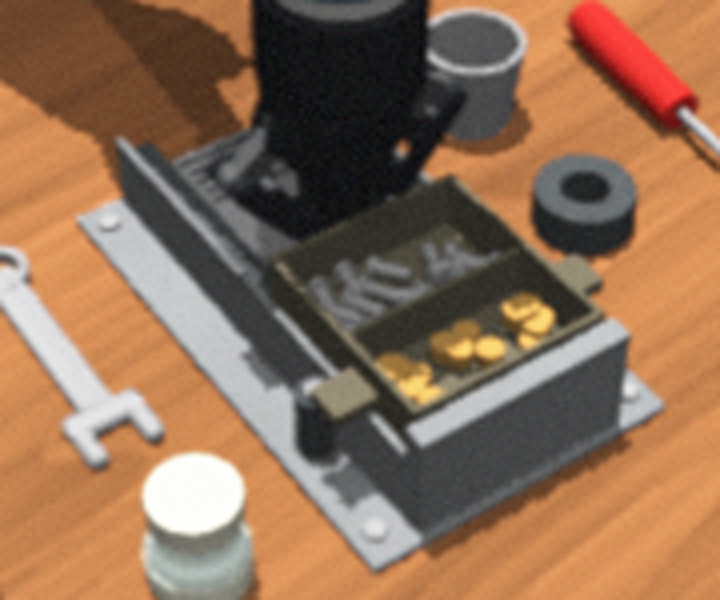

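The drawer is against the back stop and the ear (345,392) is past the pin (313,400). I'll back off slightly with the bar still down, then lift.

Emit:
arm_command:
  deltas:
    - {"offset":[0,0.003,0],"dr":[0,0,0]}
    - {"offset":[0,0.007,0],"dr":[0,0,0]}
    - {"offset":[0,0.011,0],"dr":[0,0,0]}
    - {"offset":[0,0.013,0],"dr":[0,0,0]}
    - {"offset":[-0.005,0.015,0],"dr":[0,0,0]}
    - {"offset":[-0.01,0.017,0],"dr":[0,0,0]}
    - {"offset":[-0.02,0.019,0],"dr":[0,0,0]}
    - {"offset":[-0.04,0.02,0],"dr":[0,0,0]}

```text
time_s: 7.3
eef_pos: [0.5536, 0.0409, 0.0584]
orientation: [1.575, 1.564, 3.016]
force: [-0.1, 0.0, -0.4]
width: -0.0001
```

Emit:
arm_command:
  deltas:
    - {"offset":[-0.03,0.01,0],"dr":[0,0,0]}
    - {"offset":[-0.07,0.04,0],"dr":[0,0,0]}
    - {"offset":[-0.11,0.08,0],"dr":[0,0,0]}
    - {"offset":[-0.15,0.12,0],"dr":[0,0,0]}
    - {"offset":[-0.15,0.14,0],"dr":[0,0,0]}
    - {"offset":[-0.15,0.14,0],"dr":[0,0,0]}

```text
time_s: 7.9
eef_pos: [0.4144, 0.0597, 0.2105]
orientation: [0.592, 1.566, 2.035]
force: [0.9, -0.8, -0.5]
width: -0.0003
```

```bash
python3 -c "
from h import *
goto(-.006,0.001,.02)
a=imaging.capture('top')[145:310,245:375]; s=imaging.capture('scene')[210:360,230:410]
c=np.zeros((406,800,3),np.uint8);c[:,:320]=cv2.resize(a,(320,406));c[:400,320:]=cv2.resize(s,(480,400))
cv2.imwrite('pics/c5.png',c[:,:,::-1])"
```

```text
t 7.9 local [-0.1654 -0.0005] 0.21051039906026603 F [ 0.866  -0.8372 -0.5429] w -0.0003210066508200534
offset [ 0.1901 -0.1599  0.0003] dr [ 0.0025  0.0038 -0.0026]
```

View pics/c5.png

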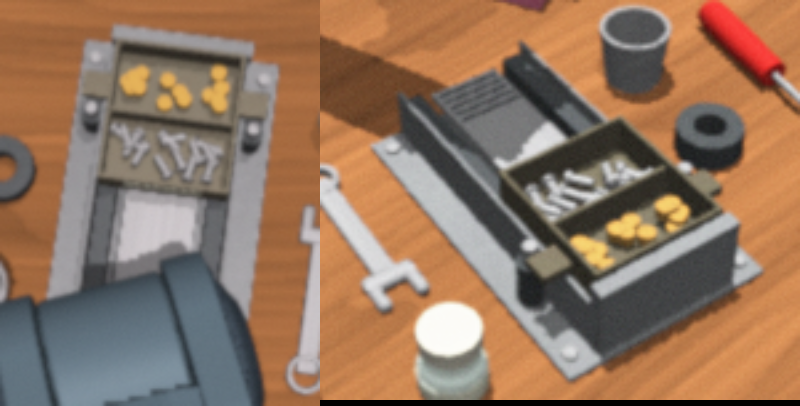

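Both views show the drawer level against the back stop, with the pins (left (91,112), right (252,130)) up behind the ears and the bystanders in place. One numeric check, then hand in.

```bash
python3 -c "
from h import *
from cell import hand_in
m=imaging.camera_model('top')
w=cast(m,np.array([(97,182),(230,197)])/2.4615+[245,145],[.068]*2); print('face local',(w[:,:2]-O)@R2)
print(hand_in())"
```

```text
face local [[ 0.00057297  0.04957177]
 [ 0.00230743 -0.05068693]]
the job is handed in; nothing more can be done
None
```

I pressed the bar down with the shut fingertips to about 13 mm. Keeping it down, I slid along it and pushed the drawer past the pins until it stopped moving and the push force rose to about 16 N. I then backed off slightly with the bar still down, lifted straight up and moved away, and handed the job in at about 8 s on the robot's clock.

**Last checks:**
- **Pictures:** they show the drawer level against the back stop, both pins up behind its ears, and the things around the cradle looking undisturbed. The force read about zero.
- **Drawer position:** the numbers disagreed slightly. The hand-picked top-view edge put the drawer face at cradle x of about +1 to +2 mm, where +5 mm is nominal. That picking is only good to about 3 mm. The pins standing up behind the ears and the stall against the stop both say it is home.
- **Friction:** along the bar it was higher than "slippery" suggested, about 0.5–0.6 of the press force. It briefly reached 23 N down and 13 N along before I eased the press.

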